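Line up mended jars by height for the photograph

ROBOT

A 6-joint arm with a two-finger parallel gripper is mounted at the origin on the work surface. World frame = base frame: x ahead of the robot, y to its left, z up, the work surface at z = 0. Lengths are in m, angles in degrees, forces in N, time in s.
With the tool pointing down it reaches from about 0.3 to 0.875 m from the base axis. Payload 6.4 kg.
Tool frame: the origin (TCP) lies between the finger pads; the fingertips stand 11 mm ahead of it and the grasp point (between the pads) lies 8 mm behind it (manip.tcp_to_tips is the distance from the TCP to the fingertips, in m); z points along the fingers, y is the line along which they close (so a half turn about z gives the same grasp; the last joint's range is limited). The gripper opens to 85 mm and grips with 20 to 120 N. Pads are 22 mm wide; open, the fingers measure 114 mm over their backs; the gripper's body (76 mm by 85 mm) begins 54 mm behind the grasp point. The pads swing forward as they close: fully open they stand 13 mm farther back than shut.
Start: joints at [53.669, 10.359, 92.074, -0, 77.567, -11.82], TCP at [0.239, 0.523, 0.242] pointing down, gripper open.
Joint ranges: [-171.53, 171.53], [-51.25, 118.39], [17.06, 147.69], [-65.23, 245.23], [0, 150.52], [-178.68, 178.68]. Speed limits (degrees/s): [147.25, 147.25, 172.46, 180, 180, 180].

INTERFACE

Orientations are given as a 3x3 rotation matrix whose columns are the frame's x, y, z axes.
In Python, from bench import status, eyes, manip gives the robot as it stands.
- The arm moves only by the tool apply_moves, never from a script. Its arguments are lists of equal length, an entry for each row: "xyz": the shift along the world's x, y, z normalised to -1 to 1, where 1 is 4 cm, a list of three; "yaw": the turn about the world's z normalised to -1 to 1, where 1 is 0.12 rad; "grip": the closure, from 0 (fully open) to 1 (shut). A call has 1 to 5 rows; each row shifts and turns the commanded pose from where the row before left it; what a row does not reach is not made up. A row lasts 1/8 s, in which the tool goes at most 62.5 mm and 10.7 degrees, less where a joint would pass 70% of its speed; a pose out of reach is approached as far as the arm can. A call with a number of a shift or a turn outside -1 to 1 is refused whole. A call with a gripper value outside its range is refused whole. The fingers move at their own pace and stop on an object; "newtons" is the grip in N (left out, the last holds). Time passes only in rows, so rows that do not move let the fingers close. It gives the time, the measured TCP pose, the force, the opening and the grip force at its end, in the units of the state.
- status.sense(): the state, without advancing time (a new reading comes with each control period).
- eyes.get_image(name): name is "side" or "top"; returns a dict with "pixels" (420x560x3 uint8, red, green, blue), "fx", "fy", "cx", "cy" (pixels), "R" (3x3) and "t" (3): a world point X has camera coordinates R X + t. Camera axes: x right, y down, z forward; pixel columns grow to the right and rows downward; lengths in m; the calibration is good to about 2 mm. A picture is of the moment at which its call begins. There is no depth.
- manip.close_job(): hands the job in; it is judged then, once.
The state is a dict: "time_s": time; "qpos": joint angles; "dq": joint speeds; "effort": joint torques, N m; "tool_pos": TCP position; "orientation": TCP orientation; "wrist_force": force on the tool from outside, world axes, zero at the start; "moment": the same for the moment, N m; "width": finger opening in m; "grip_force": force on a finger pad.
Only numpy, scipy, OpenCV 4.12 (cv2) and the standard library are available. Lean on these libraries where they do the work, as an engineer would, in place of code of your own. Each camera call takes 0.05 s, during which the arm holds its last target. There are 200 camera calls.

TASK

Set the four white jars up for their record photograph: stand one on each cork rest of the photo board, upright and centred on the cork, in order of height, the shortest on the rest next to the black and white scale bar and the tallest at the other end. Do not tip any jar over, and leave the half-mended blue bowl standing where it is.

Things in the scene. Friction and masses are not known exactly. Their poses are not given: they have to be found in the camera images.
- jar_a: Loose white glazed ceramic jar with two thin blue bands and a narrow neck; 102 mm high, straight round body 50 mm across (straight from 7 mm above the bottom to 22 mm below the top), neck 36 mm and rim 42 mm across, foot 46 mm across; about 240 g (varies). Closed solid top. Origin: centre of its underside; z up the jar. Grip it round the body from above.
- jar_b: Loose white glazed ceramic jar with two thin blue bands and a narrow neck; 58 mm high, straight round body 56 mm across (straight from 7 mm above the bottom to 22 mm below the top), neck 36 mm and rim 42 mm across, foot 46 mm across; about 160 g (varies). Closed solid top. Origin: centre of its underside; z up the jar. Grip it round the body from above.
- jar_c: Loose white glazed ceramic jar with two thin blue bands and a narrow neck; 124 mm high, straight round body 54 mm across (straight from 7 mm above the bottom to 22 mm below the top), neck 36 mm and rim 42 mm across, foot 46 mm across; about 300 g (varies). Closed solid top. Origin: centre of its underside; z up the jar. Grip it round the body from above.
- jar_d: Loose white glazed ceramic jar with two thin blue bands and a narrow neck; 80 mm high, straight round body 48 mm across (straight from 7 mm above the bottom to 22 mm below the top), neck 36 mm and rim 42 mm across, foot 46 mm across; about 190 g (varies). Closed solid top. Origin: centre of its underside; z up the jar. Grip it round the body from above.
- rest_a: One of four identical round cork rests, 76 mm across and 3 mm thick, fixed in a straight row, about 88 mm apart, on the dark grey photo board (440 x 100 x 12 mm, lying on the table). Its letter says nothing about its place in the row. Origin: centre of its underside, 12 mm above the table, so its top is 15 mm above the table. x lies across the row, y along the row.
- rest_b: One of four identical round cork rests, 76 mm across and 3 mm thick, fixed in a straight row, about 88 mm apart, on the dark grey photo board (440 x 100 x 12 mm, lying on the table). Its letter says nothing about its place in the row. Origin: centre of its underside, 12 mm above the table, so its top is 15 mm above the table. x lies across the row, y along the row.
- rest_c: One of four identical round cork rests, 76 mm across and 3 mm thick, fixed in a straight row, about 88 mm apart, on the dark grey photo board (440 x 100 x 12 mm, lying on the table). Its letter says nothing about its place in the row. Origin: centre of its underside, 12 mm above the table, so its top is 15 mm above the table. x lies across the row, y along the row.
- rest_d: One of four identical round cork rests, 76 mm across and 3 mm thick, fixed in a straight row, about 88 mm apart, on the dark grey photo board (440 x 100 x 12 mm, lying on the table). Its letter says nothing about its place in the row. Origin: centre of its underside, 12 mm above the table, so its top is 15 mm above the table. x lies across the row, y along the row.
- scale_bar: Black and white chequered photographic scale bar, 80 x 18 x 6 mm, fixed flat on the photo board across one end of the row (either end), about 66 mm from the centre of the first rest. A small round aluminium level with a green glass, 28 mm across and 9 mm high, is fixed at the other end. Origin: centre of its underside, 12 mm above the table; x along the bar, y along the row.
- bowl: Loose half-mended blue bowl with a ragged rim and yellow tabs, standing among the jars; 78 mm across, up to 71 mm high. Fragile: to be left alone. Origin: centre of its underside. (A closed steel canister 60 mm across and 78 mm high also stands among the jars; it is not part of the job.)
There are look-alikes about, which are no part of the job. What is shaped like the jar_a but pink or purple is not meant.

How it is judged (in metres and radians):
At the end, for the whole second after the job is handed in: Counting from the scale bar, the rests carry the jars in rising height (58, 80, 102, 124 mm); each jar's centre is within 15 mm of its rest's centre (its foot wholly on the cork), standing on the cork, upright within 0.1 rad, and at rest (((horizontal distance between scale_bar and rest_a between 0.036 and 0.096 m and horizontal distance between jar_b and rest_a below 0.015 m and z of jar_b in the frame of rest_a between 0 and 0.008 m) or (horizontal distance between scale_bar and rest_b between 0.036 and 0.096 m and horizontal distance between jar_b and rest_b below 0.015 m and z of jar_b in the frame of rest_b between 0 and 0.008 m) or (horizontal distance between scale_bar and rest_c between 0.036 and 0.096 m and horizontal distance between jar_b and rest_c below 0.015 m and z of jar_b in the frame of rest_c between 0 and 0.008 m) or (horizontal distance between scale_bar and rest_d between 0.036 and 0.096 m and horizontal distance between jar_b and rest_d below 0.015 m and z of jar_b in the frame of rest_d between 0 and 0.008 m)) and angle between each of jar_b, jar_d, jar_a, jar_c's own z axis and vertical below 0.1 rad and linear speed of each of jar_b, jar_d, jar_a, jar_c below 0.02 m/s and angular speed of each of jar_b, jar_d, jar_a, jar_c below 0.2 rad/s and ((horizontal distance between scale_bar and rest_a between 0.124 and 0.184 m and horizontal distance between jar_d and rest_a below 0.015 m and z of jar_d in the frame of rest_a between 0 and 0.008 m) or (horizontal distance between scale_bar and rest_b between 0.124 and 0.184 m and horizontal distance between jar_d and rest_b below 0.015 m and z of jar_d in the frame of rest_b between 0 and 0.008 m) or (horizontal distance between scale_bar and rest_c between 0.124 and 0.184 m and horizontal distance between jar_d and rest_c below 0.015 m and z of jar_d in the frame of rest_c between 0 and 0.008 m) or (horizontal distance between scale_bar and rest_d between 0.124 and 0.184 m and horizontal distance between jar_d and rest_d below 0.015 m and z of jar_d in the frame of rest_d between 0 and 0.008 m)) and ((horizontal distance between scale_bar and rest_a between 0.212 and 0.272 m and horizontal distance between jar_a and rest_a below 0.015 m and z of jar_a in the frame of rest_a between 0 and 0.008 m) or (horizontal distance between scale_bar and rest_b between 0.212 and 0.272 m and horizontal distance between jar_a and rest_b below 0.015 m and z of jar_a in the frame of rest_b between 0 and 0.008 m) or (horizontal distance between scale_bar and rest_c between 0.212 and 0.272 m and horizontal distance between jar_a and rest_c below 0.015 m and z of jar_a in the frame of rest_c between 0 and 0.008 m) or (horizontal distance between scale_bar and rest_d between 0.212 and 0.272 m and horizontal distance between jar_a and rest_d below 0.015 m and z of jar_a in the frame of rest_d between 0 and 0.008 m)) and ((horizontal distance between scale_bar and rest_a between 0.3 and 0.36 m and horizontal distance between jar_c and rest_a below 0.015 m and z of jar_c in the frame of rest_a between 0 and 0.008 m) or (horizontal distance between scale_bar and rest_b between 0.3 and 0.36 m and horizontal distance between jar_c and rest_b below 0.015 m and z of jar_c in the frame of rest_b between 0 and 0.008 m) or (horizontal distance between scale_bar and rest_c between 0.3 and 0.36 m and horizontal distance between jar_c and rest_c below 0.015 m and z of jar_c in the frame of rest_c between 0 and 0.008 m) or (horizontal distance between scale_bar and rest_d between 0.3 and 0.36 m and horizontal distance between jar_c and rest_d below 0.015 m and z of jar_c in the frame of rest_d between 0 and 0.008 m))); the robot touches nothing.
It fails at once if a jar is tipped over (more than about 45 degrees) (angle between any of jar_a, jar_b, jar_c, jar_d's own z axis and vertical above 0.8 rad).
It fails at once if the blue bowl is moved by more than 15 mm or tipped (distance of bowl from where it was at the start of the episode above 0.015 m or angle between bowl's own z axis and vertical above 0.3 rad).
It also fails if it takes over 112 s, if anything falls off the work surface, if the arm or the gripper's body presses on something with over 40 N, if the wrist force passes 120 N, or if a joint passes its speed limit or range.

## Working session

There is one attempt and no reset: what is moved stays moved. The work goes in short steps, Python scripts to look and compute and a tool call to move; the robot and the scene stay as the last step left them, time stands still between calls to the robot, and variables do not carry over. Pictures are saved under pics/ and viewed, at most 14 in all, crops included, and the job is handed in when it is done.

Besides the shell and the picture viewer there is one more tool, called by a JSON object that holds its "fn" and its "kwargs", one argument or row to a line. apply_moves: Moves the arm, as the interface text tells. Its arguments: {"type":"object","properties":{"xyz":{"type":"array","items":{"type":"array","items":{"type":"number","minimum":-1,"maximum":1}}},"yaw":{"type":"array","items":{"type":"number","minimum":-1,"maximum":1}},"grip":{"type":"array","items":{"type":"number"}},"newtons":{"type":"number"}},"required":["xyz","yaw","grip"]}

```bash
mkdir -p pics; cat > h.py <<'E'
import numpy as np, cv2
from bench import status, eyes, manip
def shot(n,f):
    im=eyes.get_image(n); cv2.imwrite('pics/'+f,cv2.cvtColor(im['pixels'],cv2.COLOR_RGB2BGR)); return im
def ray(im,u,v,z):
    R=np.array(im['R']);t=np.array(im['t']);c=-R.T@t
    d=R.T@np.array([(u-im['cx'])/im['fx'],(v-im['cy'])/im['fy'],1]); return c+d*(z-c[2])/d[2]
def proj(im,X):
    p=np.array(im['R'])@np.array(X)+np.array(im['t']); return [im['fx']*p[0]/p[2]+im['cx'],im['fy']*p[1]/p[2]+im['cy']]
E
python3 - <<'E'
from h import *
for n in('top','side'):
    im=shot(n,n+'0.png'); R=np.array(im['R']);print(n,im['fx'],im['cx'],im['cy'],-R.T@np.array(im['t']),R.round(3).tolist())
print(status.sense(), manip.tcp_to_tips)
E
```

```text
top 412.2618008819097 286.61496632794353 210.96448715834276 [0.35924956 0.00804236 0.92440333] [[-0.065, -0.998, 0.004], [-0.974, 0.062, -0.217], [0.216, -0.018, -0.976]]
side 385.23477857312423 280.6502799621662 217.7865858607366 [ 0.31492104 -0.79763793  0.5479017 ] [[0.969, -0.246, 0.024], [-0.108, -0.508, -0.854], [0.222, 0.825, -0.519]]
{'time_s': 0.1, 'qpos': array([ 5.36685161e+01,  1.03982601e+01,  9.21253595e+01, -9.75572020e-04,
        7.75659922e+01, -1.18187575e+01]), 'dq': array([-0.02511504, -0.12693037, -0.05673906, -0.03494244, -0.04166029,
        0.03069877]), 'effort': array([ 9.37193690e-04, -4.45877910e+01, -3.52236521e+01, -2.51017482e-04,
        4.08188294e-03, -3.99432201e-05]), 'tool_pos': array([0.2382582 , 0.52280066, 0.24147288]), 'orientation': array([[-9.09870525e-01,  4.14891303e-01, -9.13217352e-04],
       [ 4.14892196e-01,  9.09869690e-01, -1.26982956e-03],
       [ 3.04067549e-04, -1.53426724e-03, -9.99998777e-01]]), 'wrist_force': array([0.52513984, 0.29582963, 0.37983967]), 'moment': array([ 0.00058208, -0.01365516,  0.01256051]), 'grip_force': 0.0, 'width': 0.08527568625590633} 0.011
```

View pics/top0.png

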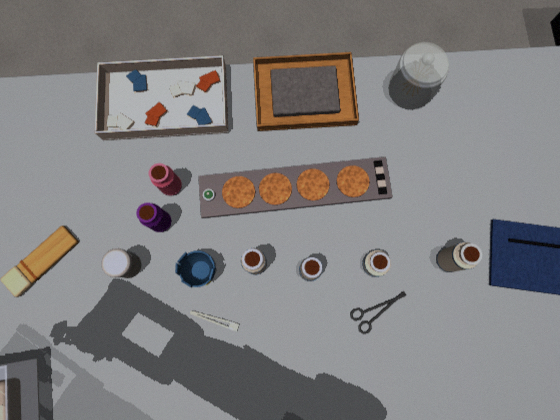

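View pics/side0.png

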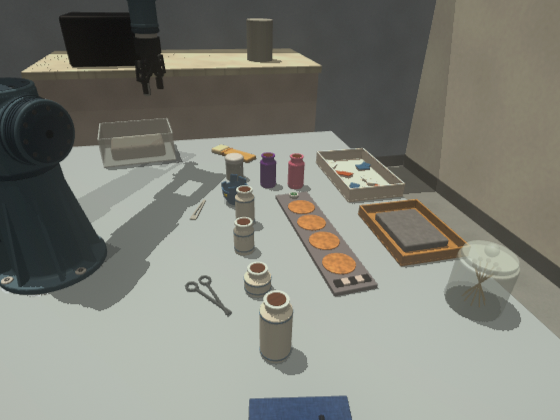

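The top view shows the board with the scale bar at (380,178), the level at (208,195) and corks at (353,181), (313,184), (275,189) and (238,192). The white jars' tops are at (254,260), (312,267), (377,263) and (470,255). The bowl is at (197,268) and the canister at (118,262). The pink (162,175) and purple (150,213) jars are look-alikes and not meant. I'll triangulate the jar tops to get their heights, and take enlarged crops to confirm.

```bash
cat > m.py <<'E'
from h import *
def blob(im,u,v,r,lo,hi):
    hsv=cv2.cvtColor(im['pixels'],cv2.COLOR_RGB2HSV); m=cv2.inRange(hsv,np.array(lo),np.array(hi))
    k=np.zeros_like(m); cv2.circle(k,(u,v),r,255,-1); m&=k
    n,l,s,c=cv2.connectedComponentsWithStats(m); i=1+np.argmax(s[1:,4]); return c[i],s[i,4]
def tri(a,p,b,q):
    P=lambda i:np.array([[i['fx'],0,i['cx']],[0,i['fy'],i['cy']],[0,0,1]])@np.c_[i['R'],i['t']]
    x=cv2.triangulatePoints(P(a),P(b),np.array(p,float).reshape(2,1),np.array(q,float).reshape(2,1)).ravel(); return x[:3]/x[3]
E
python3 - <<'E'
from m import *
T=eyes.get_image('top');S=eyes.get_image('side')
B=([0,90,15],[12,255,150])
for t,s in(((254,260),(244,190)),((312,267),(243,223)),((377,263),(258,269)),((470,255),(276,300))):
    p,n=blob(T,*t,9,*B); q,n2=blob(S,*s,12,*B); X=tri(T,p,S,q)
    print(p.round(1),n,q.round(1),n2,X.round(4),np.linalg.norm(np.array(proj(T,X))-p).round(2),np.linalg.norm(np.array(proj(S,X))-q).round(2))
O=([0,120,60],[25,255,255])
for t,s in(((353,181),(339,264)),((313,184),(324,241)),((275,189),(311,222)),((238,192),(301,207))):
    p,n=blob(T,*t,24,*O); q,n2=blob(S,*s,22,*O); print('cork',p.round(1),n,ray(T,*p,.015).round(4),ray(S,*q,.015).round(4),n2)
print(ray(T,380,178,.018),ray(T,208,195,.02),'bowl',ray(T,197,268,.06), 'can',ray(T,118,262,.078))
t=T['pixels'][220:300,170:500];s=S['pixels'][150:370,190:410]
c=np.zeros((600,800,3),np.uint8);a=cv2.resize(t,(800,194),interpolation=2);c[:194]=a;c[200:600,:400]=cv2.resize(s,(400,400),interpolation=2)
cv2.imwrite('pics/crop.png',c[...,::-1])
E
```

```text
[252.3 258.7] 160 [244.1 188.7] 38 [0.4491 0.0674 0.1024] 0.28 0.25
[311.6 267. ] 162 [243.2 221.3] 58 [ 0.4267 -0.0507  0.0797] 0.18 0.18
[379.4 261.6] 146 [257.2 267.5] 93 [ 0.4305 -0.1952  0.0572] 0.15 0.18
[471.1 253.7] 178 [276.3 298.8] 183 [ 0.4289 -0.36    0.1236] 0.12 0.18
cork [352.5 181. ] 803 [ 0.6215 -0.1644  0.015 ] [ 0.6221 -0.1674  0.015 ] 544
cork [312.6 184.2] 809 [ 0.6197 -0.0721  0.015 ] [ 0.62   -0.0749  0.015 ] 423
cork [274.9 188.5] 824 [0.615  0.0146 0.015 ] [0.616 0.012 0.015] 341
cork [238.1 191.7] 827 [0.6128 0.0989 0.015 ] [0.6133 0.0964 0.015 ] 283
[ 0.62371131 -0.22746321  0.018     ] [0.60786184 0.1667893  0.02      ] bowl [0.44118686 0.18626178 0.06      ] can [0.46203314 0.34330615 0.078     ]
```

View pics/crop.png

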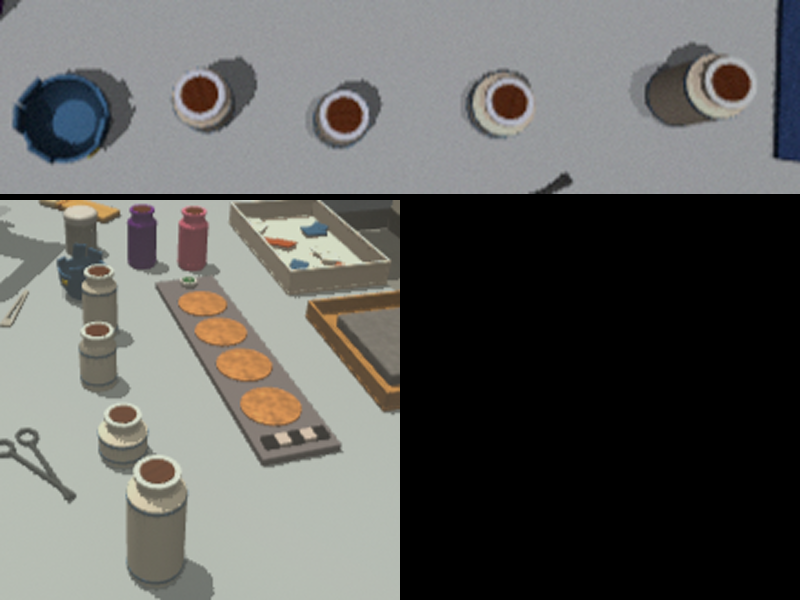

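The triangulated top heights are 0.102, 0.080, 0.057 and 0.124 m, so from left to right in the top view the jars are A, D, B and C. They are the only white ones. The cork spacing and the scale-bar distance also agree with the figures given. Targets are B → (0.622,-0.166), D → (0.620,-0.0735), A → (0.6155,0.013) and C → (0.613,0.098). I'll close along x, starting with A.

{"fn": "apply_moves", "kwargs": {
  "xyz": [
    [0.44,-0.95,0],
    [0.44,-0.95,0],
    [0.44,-0.95,0],
    [0.44,-0.95,0],
    [0.44,-0.95,0]
  ],
  "yaw": [-0.8,-0.8,-0.8,-0.8,-0.8],
  "grip": [0,0,0,0,0],
  "newtons": 40
}}

```text
time_s: 0.82
tool_pos: [0.3268, 0.3319, 0.2422]
orientation: [[-0.613, 0.79, 0.0], [0.79, 0.613, -0.0], [-0.0, 0.0, -1.0]]
wrist_force: [0.9, 0.2, 0.2]
width: 0.0854
grip_force: 0.0
```

{"fn": "apply_moves", "kwargs": {
  "xyz": [
    [0.44,-0.95,0],
    [0.44,-0.95,0],
    [0.44,-0.95,0],
    [0.44,-0.95,0],
    [0.44,-0.95,0]
  ],
  "yaw": [-0.8,-0.8,-0.8,-0.8,-0.8],
  "grip": [0,0,0,0,0]
}}

```text
time_s: 1.45
tool_pos: [0.4149, 0.1419, 0.2423]
orientation: [[-0.179, 0.984, 0.0], [0.984, 0.179, 0.0], [0.0, 0.0, -1.0]]
wrist_force: [0.1, -1.0, -0.1]
width: 0.0856
grip_force: 0.0
```

{"fn": "apply_moves", "kwargs": {
  "xyz": [
    [0.44,-0.95,0],
    [0.44,-0.95,0],
    [0,0,0]
  ],
  "yaw": [-0.8,-0.8,0],
  "grip": [0,0,0]
}}

```text
time_s: 1.82
tool_pos: [0.4506, 0.065, 0.2423]
orientation: [[0.013, 1.0, 0.0], [1.0, -0.013, -0.0], [-0.0, 0.0, -1.0]]
wrist_force: [-0.5, 0.2, -0.3]
width: 0.0854
grip_force: 0.0
```

{"fn": "apply_moves", "kwargs": {
  "xyz": [
    [-0.04,0.05,-0.94],
    [0,0,-0.94],
    [0,0,-0.94],
    [0,0,-0.94],
    [0,0,-0.94]
  ],
  "yaw": [0,0,0,0,0],
  "grip": [0,0,0,0,0]
}}

```text
time_s: 2.45
tool_pos: [0.4477, 0.0701, 0.0533]
orientation: [[0.007, 1.0, 0.0], [1.0, -0.007, 0.0], [0.0, 0.0, -1.0]]
wrist_force: [-0.4, 0.7, -0.5]
width: 0.0856
grip_force: 0.0
```

{"fn": "apply_moves", "kwargs": {
  "xyz": [
    [0,0,0],
    [0,0,0],
    [0,0,0],
    [0,0,0],
    [0,0,0]
  ],
  "yaw": [0,0,0,0,0],
  "grip": [0.2,0.5,1,1,1]
}}

```text
time_s: 3.08
tool_pos: [0.4493, 0.0693, 0.0558]
orientation: [[0.009, 1.0, 0.003], [1.0, -0.009, 0.0], [0.0, 0.003, -1.0]]
wrist_force: [-1.3, 1.8, 7.4]
width: 0.0489
grip_force: 42.7
```

{"fn": "apply_moves", "kwargs": {
  "xyz": [
    [0,0,0],
    [0,0,0],
    [0,0,0.2],
    [0,0,0.2]
  ],
  "yaw": [0,0,0,0],
  "grip": [1,1,1,1]
}}

```text
time_s: 3.58
tool_pos: [0.448, 0.0692, 0.0708]
orientation: [[0.009, 1.0, -0.0], [1.0, -0.009, -0.0], [-0.0, -0.0, -1.0]]
wrist_force: [0.2, -0.1, -3.1]
width: 0.0489
grip_force: 42.2
```

```bash
python3 -c "
from h import *
im=shot('side','s1.png');c=im['pixels'][100:380,130:410];cv2.imwrite('pics/s1c.png',cv2.resize(c,(560,560),interpolation=2)[...,::-1])"
```

```text
(no output)
```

View pics/s1c.png

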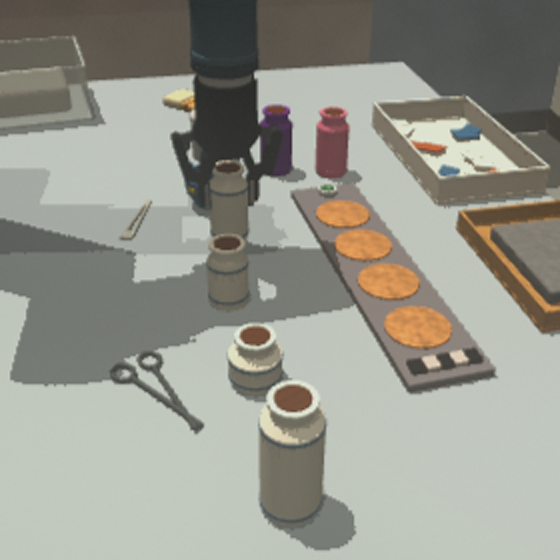

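The crop shows jar A's top at (228,168), with the gripper apparently round it. The force and width readings (2.5–3 N, 49 mm) say it is held. I'll check the geometry by projecting the TCP.

```bash
python3 -c "
from m import *
im=eyes.get_image('side');T=shot('top','t1.png')
p=lambda *X:((np.array(proj(im,X))-[130,100])*2).round()
print(p(.448,.0692,.0708),p(.448,.0692,.133),p(.448,.0692,.117),p(.448,.0692,.0))
c=im['pixels'][160:240,215:295];d=T['pixels'][180:300,160:340]
cv2.imwrite('pics/c2.png',np.hstack([cv2.resize(c,(400,400),interpolation=2),cv2.resize(d,(400,400))])[...,::-1]);print(status.sense()['wrist_force'])"
```

```text
[227. 199.] [226. 155.] [226. 166.] [229. 245.]
[ 0.52737406 -1.34606072 -2.91424276]
```

View pics/c2.png

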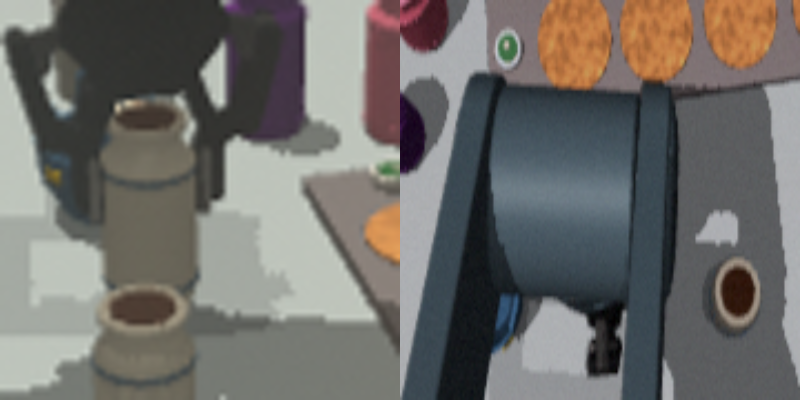

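{"fn": "apply_moves", "kwargs": {
  "xyz": [
    [0,0,0.5],
    [0,0,0.5],
    [0.6,-0.2,0],
    [0.7,-0.23,0],
    [0.7,-0.23,0]
  ],
  "yaw": [0,0,0,0,0],
  "grip": [1,1,1,1,1]
}}

```text
time_s: 4.35
tool_pos: [0.5287, 0.0425, 0.11]
orientation: [[0.009, 1.0, -0.0], [1.0, -0.009, 0.0], [0.0, -0.0, -1.0]]
wrist_force: [0.1, 0.4, -2.8]
width: 0.0489
grip_force: 42.6
```

{"fn": "apply_moves", "kwargs": {
  "xyz": [
    [0.7,-0.23,0],
    [0.7,-0.23,0],
    [0.7,-0.23,0],
    [0.09,0,0],
    [0,0,-0.4]
  ],
  "yaw": [0,0,0,0,0],
  "grip": [1,1,1,1,1]
}}

```text
time_s: 4.97
tool_pos: [0.6162, 0.0152, 0.0944]
orientation: [[0.009, 1.0, 0.001], [1.0, -0.009, -0.0], [-0.0, 0.001, -1.0]]
wrist_force: [-0.8, -0.1, -3.7]
width: 0.0494
grip_force: 42.8
```

{"fn": "apply_moves", "kwargs": {
  "xyz": [
    [0,0,-0.3],
    [0,0,-0.15],
    [0,0,0]
  ],
  "yaw": [0,0,0],
  "grip": [1,1,1]
}}

```text
time_s: 5.35
tool_pos: [0.6148, 0.0155, 0.0754]
orientation: [[0.009, 1.0, -0.002], [1.0, -0.009, 0.0], [0.0, -0.002, -1.0]]
wrist_force: [-0.4, -0.2, -3.2]
width: 0.0489
grip_force: 42.8
```

Still hanging at z=0.0754, so I'll step down to contact.

{"fn": "apply_moves", "kwargs": {
  "xyz": [
    [0,0,-0.07],
    [0,0,0]
  ],
  "yaw": [0,0],
  "grip": [1,1]
}}

```text
time_s: 5.6
tool_pos: [0.6159, 0.0152, 0.0737]
orientation: [[0.009, 1.0, 0.0], [1.0, -0.009, -0.0], [-0.0, 0.0, -1.0]]
wrist_force: [0.5, 1.1, -2.0]
width: 0.0491
grip_force: 42.8
```

{"fn": "apply_moves", "kwargs": {
  "xyz": [
    [0,0,-0.04],
    [0,0,0]
  ],
  "yaw": [0,0],
  "grip": [1,1]
}}

```text
time_s: 5.85
tool_pos: [0.6157, 0.0152, 0.0719]
orientation: [[0.009, 1.0, -0.0], [1.0, -0.009, -0.0], [-0.0, -0.0, -1.0]]
wrist_force: [-0.1, 0.5, -2.5]
width: 0.0491
grip_force: 42.8
```

{"fn": "apply_moves", "kwargs": {
  "xyz": [
    [0,0,-0.04],
    [0,0,0]
  ],
  "yaw": [0,0],
  "grip": [1,1]
}}

```text
time_s: 6.1
tool_pos: [0.616, 0.0151, 0.0709]
orientation: [[0.009, 1.0, 0.001], [1.0, -0.009, -0.0], [-0.0, 0.001, -1.0]]
wrist_force: [-1.9, -1.0, 2.3]
width: 0.0491
grip_force: 43.1
```

```bash
python3 -c "
from m import *
S=eyes.get_image('side');p,n=blob(S,*map(int,proj(S,[.616,.014,.117])),12,[0,90,15],[12,255,150])
print(p,n,[proj(S,[.6157,.0135,z]) for z in(.117,.119)])
c=S['pixels'][150:250,260:360];cv2.imwrite('pics/c3.png',cv2.resize(c,(600,600),interpolation=2)[...,::-1]);print(status.sense()['wrist_force'])"
```

```text
Traceback (most recent call last):
  File "m.py", line 5, in blob
    n,l,s,c=cv2.connectedComponentsWithStats(m); i=1+np.argmax(s[1:,4]); return c[i],s[i,4]
                                                     ~~~~~~~~~^^^^^^^^^
ValueError: attempt to get argmax of an empty sequence
```

Contact has been made (the force reversed at 0.0709). I'll release, rise, and go over D.

{"fn": "apply_moves", "kwargs": {
  "xyz": [
    [0,0,0],
    [0,0,0],
    [0,0,0],
    [0,0,0]
  ],
  "yaw": [0,0,0,0],
  "grip": [0.3,0.1,0,0]
}}

```text
time_s: 6.65
tool_pos: [0.6158, 0.0152, 0.0703]
orientation: [[0.009, 1.0, 0.0], [1.0, -0.009, 0.0], [0.0, 0.0, -1.0]]
wrist_force: [0.3, 0.3, -0.3]
width: 0.0854
grip_force: 0.0
```

{"fn": "apply_moves", "kwargs": {
  "xyz": [
    [0,0,0.5],
    [0,0,1],
    [0,0,1],
    [0,0,0.7]
  ],
  "yaw": [0,0,0,0],
  "grip": [0,0,0,0]
}}

```text
time_s: 7.15
tool_pos: [0.6168, 0.0151, 0.2023]
orientation: [[0.009, 1.0, 0.004], [1.0, -0.009, -0.001], [-0.001, 0.004, -1.0]]
wrist_force: [0.3, -0.0, -0.4]
width: 0.0853
grip_force: 0.0
```

{"fn": "apply_moves", "kwargs": {
  "xyz": [
    [-0.94,-0.33,0],
    [-0.94,-0.33,0],
    [-0.94,-0.33,0],
    [-0.94,-0.33,0],
    [-0.94,-0.33,0]
  ],
  "yaw": [0,0,0,0,0],
  "grip": [0,0,0,0,0]
}}

```text
time_s: 7.78
tool_pos: [0.427, -0.0512, 0.1997]
orientation: [[0.009, 1.0, 0.002], [1.0, -0.009, -0.001], [-0.001, 0.002, -1.0]]
wrist_force: [-0.2, 0.1, 0.6]
width: 0.0851
grip_force: 0.0
```

```bash
python3 -c "
from m import *
T=eyes.get_image('top');S=eyes.get_image('side');B=([0,90,15],[12,255,150]);X0=[.6155,.0135,.117]
for i in (T,S):
    try:
        q=proj(i,X0);p,n=blob(i,*map(int,q),12,*B);print(q,p,n,ray(i,*p,.117))
    except Exception as e: print(e)
c=S['pixels'][100:320,200:400];d=T['pixels'][100:300,180:380];cv2.imwrite('pics/c3.png',np.hstack([cv2.resize(c,(400,440),interpolation=2),cv2.resize(d,(400,440))])[...,::-1]);print(status.sense()['tool_pos'])"
```

```text
[np.float64(274.2976911575058), np.float64(174.71561933994855)] [274.10967742 174.61935484] 155 [0.61572978 0.01387193 0.117     ]
[np.float64(313.42162923005947), np.float64(187.03127399320059)] [313.925 186.95 ] 40 [0.61687942 0.01367649 0.117     ]
[ 0.4252856  -0.05119777  0.19914581]
```

View pics/c3.png

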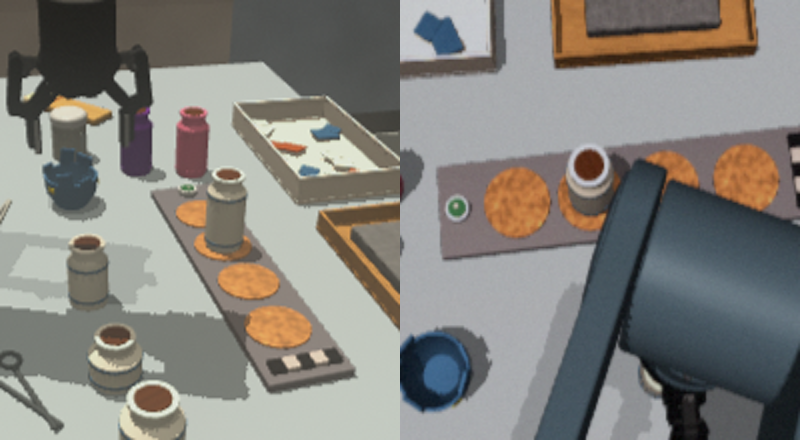

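Jar A is upright and centred on the third cork: the measured top centre is (0.616, 0.014), rim at crop (228,175). Next is D, at full crop (88,245).

{"fn": "apply_moves", "kwargs": {
  "xyz": [
    [0,0,-1],
    [0,0,-1],
    [0,0,-1],
    [0,0,-0.8],
    [0,0,-0.33]
  ],
  "yaw": [0,0,0,0,0],
  "grip": [0,0,0,0,0]
}}

```text
time_s: 8.5
tool_pos: [0.4278, -0.0505, 0.0324]
orientation: [[0.009, 1.0, -0.001], [1.0, -0.009, 0.001], [0.001, -0.001, -1.0]]
wrist_force: [1.1, 0.0, 0.0]
width: 0.085
grip_force: 0.0
```

{"fn": "apply_moves", "kwargs": {
  "xyz": [
    [0,0,0],
    [0,0,0],
    [0,0,0],
    [0,0,0],
    [0,0,0]
  ],
  "yaw": [0,0,0,0,0],
  "grip": [0.2,0.5,1,1,1]
}}

```text
time_s: 9.12
tool_pos: [0.4289, -0.0512, 0.0347]
orientation: [[0.009, 1.0, 0.002], [1.0, -0.009, -0.001], [-0.001, 0.002, -1.0]]
wrist_force: [-1.1, 0.1, 5.6]
width: 0.0474
grip_force: 41.0
```

{"fn": "apply_moves", "kwargs": {
  "xyz": [
    [0,0,0],
    [0,0,0],
    [0,0,0.3],
    [0,0,0.7],
    [0,0,0]
  ],
  "yaw": [0,0,0,0,0],
  "grip": [1,1,1,1,1]
}}

```text
time_s: 9.75
tool_pos: [0.4299, -0.0516, 0.0756]
orientation: [[0.009, 1.0, 0.006], [1.0, -0.009, -0.002], [-0.002, 0.006, -1.0]]
wrist_force: [0.9, 0.5, -1.2]
width: 0.0474
grip_force: 41.9
```

{"fn": "apply_moves", "kwargs": {
  "xyz": [
    [0.8,-0.09,0],
    [0.8,-0.09,0],
    [0.8,-0.09,0],
    [0.8,-0.09,0],
    [0.8,-0.09,0]
  ],
  "yaw": [0,0,0,0,0],
  "grip": [1,1,1,1,1]
}}

```text
time_s: 10.38
tool_pos: [0.5882, -0.0687, 0.072]
orientation: [[0.009, 1.0, -0.001], [1.0, -0.009, 0.0], [0.0, -0.001, -1.0]]
wrist_force: [0.3, -0.4, -1.3]
width: 0.0472
grip_force: 41.9
```

{"fn": "apply_moves", "kwargs": {
  "xyz": [
    [0.8,-0.09,0],
    [0,0,-0.25],
    [0,0,-0.2],
    [0,0,-0.1],
    [0,0,0]
  ],
  "yaw": [0,0,0,0,0],
  "grip": [1,1,1,1,1]
}}

```text
time_s: 11.0
tool_pos: [0.6187, -0.0722, 0.0506]
orientation: [[0.009, 1.0, -0.001], [1.0, -0.009, 0.0], [0.0, -0.001, -1.0]]
wrist_force: [0.8, -0.1, -2.3]
width: 0.0472
grip_force: 42.2
```

{"fn": "apply_moves", "kwargs": {
  "xyz": [
    [0.03,-0.03,-0.03],
    [0,0,0]
  ],
  "yaw": [0,0],
  "grip": [1,1]
}}

```text
time_s: 11.25
tool_pos: [0.6209, -0.0738, 0.0499]
orientation: [[0.009, 1.0, 0.0], [1.0, -0.009, -0.0], [-0.0, 0.0, -1.0]]
wrist_force: [1.0, -0.1, -2.0]
width: 0.0469
grip_force: 42.2
```

{"fn": "apply_moves", "kwargs": {
  "xyz": [
    [0,0,-0.03],
    [0,0,0]
  ],
  "yaw": [0,0],
  "grip": [1,1]
}}

```text
time_s: 11.5
tool_pos: [0.6211, -0.0737, 0.0498]
orientation: [[0.009, 1.0, 0.0], [1.0, -0.009, -0.0], [-0.0, 0.0, -1.0]]
wrist_force: [-3.5, 0.6, 5.7]
width: 0.0471
grip_force: 42.7
```

Contact. Release, then go to B.

{"fn": "apply_moves", "kwargs": {
  "xyz": [
    [0,0,0],
    [0,0,0],
    [0,0,0],
    [0,0,0],
    [0,0,0.3]
  ],
  "yaw": [0,0,0,0,0],
  "grip": [0.3,0.1,0,0,0]
}}

```text
time_s: 12.12
tool_pos: [0.62, -0.0733, 0.06]
orientation: [[0.009, 1.0, -0.002], [1.0, -0.009, 0.001], [0.001, -0.002, -1.0]]
wrist_force: [0.2, 0.5, 0.7]
width: 0.0854
grip_force: 0.0
```

{"fn": "apply_moves", "kwargs": {
  "xyz": [
    [0,0,1],
    [0,0,1],
    [-0.95,-0.61,0.2],
    [-0.95,-0.61,0],
    [-0.95,-0.61,0]
  ],
  "yaw": [0,0,0,0,0],
  "grip": [0,0,0,0,0]
}}

```text
time_s: 12.75
tool_pos: [0.5062, -0.1475, 0.1499]
orientation: [[0.008, 1.0, 0.002], [1.0, -0.008, -0.001], [-0.001, 0.002, -1.0]]
wrist_force: [-0.7, -0.2, -0.5]
width: 0.0855
grip_force: 0.0
```

{"fn": "apply_moves", "kwargs": {
  "xyz": [
    [-0.95,-0.61,0],
    [-0.95,-0.61,0],
    [0,0,0]
  ],
  "yaw": [0,0,0],
  "grip": [0,0,0]
}}

```text
time_s: 13.12
tool_pos: [0.4294, -0.1969, 0.1495]
orientation: [[0.012, 1.0, 0.0], [1.0, -0.012, -0.001], [-0.001, 0.0, -1.0]]
wrist_force: [1.2, -0.4, -0.4]
width: 0.0855
grip_force: 0.0
```

{"fn": "apply_moves", "kwargs": {
  "xyz": [
    [0,0.04,-1],
    [0,0,-1],
    [0,0,-0.8],
    [0,0,-0.46],
    [0,0,0]
  ],
  "yaw": [0,0,0,0,0],
  "grip": [0,0,0,0,0]
}}

```text
time_s: 13.75
tool_pos: [0.4309, -0.193, 0.0175]
orientation: [[0.008, 1.0, -0.002], [1.0, -0.008, 0.002], [0.002, -0.002, -1.0]]
wrist_force: [0.6, 0.4, 0.5]
width: 0.0855
grip_force: 0.0
```

{"fn": "apply_moves", "kwargs": {
  "xyz": [
    [0,0,0],
    [0,0,0],
    [0,0,0],
    [0,0,0],
    [0,0,0]
  ],
  "yaw": [0,0,0,0,0],
  "grip": [0.2,0.5,1,1,1]
}}

```text
time_s: 14.38
tool_pos: [0.432, -0.1946, 0.0199]
orientation: [[0.009, 1.0, 0.002], [1.0, -0.009, -0.001], [-0.001, 0.002, -1.0]]
wrist_force: [-0.4, 2.5, 4.5]
width: 0.0549
grip_force: 41.6
```

{"fn": "apply_moves", "kwargs": {
  "xyz": [
    [0,0,0],
    [0,0,0],
    [0,0,0.3],
    [0,0,0.7],
    [0,0,0]
  ],
  "yaw": [0,0,0,0,0],
  "grip": [1,1,1,1,1]
}}

```text
time_s: 15.0
tool_pos: [0.4328, -0.1954, 0.061]
orientation: [[0.009, 1.0, 0.004], [1.0, -0.009, -0.004], [-0.004, 0.005, -1.0]]
wrist_force: [0.3, -0.4, -0.9]
width: 0.0548
grip_force: 42.8
```

```bash
python3 -c "
from m import *
T=eyes.get_image('top');S=eyes.get_image('side');B=([0,90,15],[12,255,150])
for X0 in([.616,.0137,.117],[.620,-.0733,.095]):
  for i in (T,S):
    try:
        q=proj(i,X0);p,n=blob(i,*map(int,q),12,*B);print(p,n,ray(i,*p,X0[2]))
    except Exception as e: print(e)
print(status.sense()['wrist_force'],status.sense()['tool_pos'])"
```

```text
[274.12258065 174.60645161] 155 [0.61575565 0.01384399 0.117     ]
[313.925 186.95 ] 40 [0.61687942 0.01367649 0.117     ]
[315.57432432 172.89189189] 148 [ 0.62099055 -0.07327575  0.095     ]
[327.24074074 211.59259259] 54 [ 0.62225903 -0.07321193  0.095     ]
[ 0.68896796  0.27938952 -1.4152149 ] [ 0.43116159 -0.19417331  0.05876924]
```

D is at (0.621,-0.073), good. Next is placing B.

{"fn": "apply_moves", "kwargs": {
  "xyz": [
    [0.8,0.12,0],
    [0.8,0.12,0],
    [0.8,0.12,0],
    [0.8,0.12,0],
    [0.8,0.12,0]
  ],
  "yaw": [0,0,0,0,0],
  "grip": [1,1,1,1,1]
}}

```text
time_s: 15.72
tool_pos: [0.5911, -0.1693, 0.0568]
orientation: [[0.009, 1.0, -0.002], [1.0, -0.009, 0.001], [0.001, -0.002, -1.0]]
wrist_force: [-0.5, -0.9, 0.3]
width: 0.0549
grip_force: 42.8
```

{"fn": "apply_moves", "kwargs": {
  "xyz": [
    [0.8,0.12,0],
    [0,0,-0.25],
    [0,0,-0.2],
    [0,0,-0.1],
    [0,0,0]
  ],
  "yaw": [0,0,0,0,0],
  "grip": [1,1,1,1,1]
}}

```text
time_s: 16.35
tool_pos: [0.6218, -0.1652, 0.0357]
orientation: [[0.01, 1.0, -0.001], [1.0, -0.01, 0.001], [0.001, -0.001, -1.0]]
wrist_force: [0.2, 0.1, -1.7]
width: 0.055
grip_force: 42.9
```

{"fn": "apply_moves", "kwargs": {
  "xyz": [
    [0,0,-0.03],
    [0,0,0]
  ],
  "yaw": [0,0],
  "grip": [1,1]
}}

```text
time_s: 16.6
tool_pos: [0.6228, -0.1654, 0.0351]
orientation: [[0.009, 1.0, 0.0], [1.0, -0.009, -0.0], [-0.0, 0.0, -1.0]]
wrist_force: [0.2, -0.0, -1.4]
width: 0.0546
grip_force: 42.9
```

{"fn": "apply_moves", "kwargs": {
  "xyz": [
    [0,0,-0.03],
    [0,0,0]
  ],
  "yaw": [0,0],
  "grip": [1,1]
}}

```text
time_s: 16.85
tool_pos: [0.6229, -0.1654, 0.035]
orientation: [[0.009, 1.0, -0.0], [1.0, -0.009, -0.0], [-0.0, -0.0, -1.0]]
wrist_force: [-4.7, 0.6, 7.3]
width: 0.055
grip_force: 43.5
```

Contact. Release, rise, and go over C.

{"fn": "apply_moves", "kwargs": {
  "xyz": [
    [0,0,0],
    [0,0,0],
    [0,0,0],
    [0,0,0],
    [0,0,0.3]
  ],
  "yaw": [0,0,0,0,0],
  "grip": [0.3,0.1,0,0,0]
}}

```text
time_s: 17.48
tool_pos: [0.622, -0.1648, 0.0451]
orientation: [[0.009, 1.0, -0.002], [1.0, -0.009, 0.001], [0.001, -0.002, -1.0]]
wrist_force: [0.3, 0.1, 0.6]
width: 0.0852
grip_force: 0.0
```

{"fn": "apply_moves", "kwargs": {
  "xyz": [
    [0,0,1],
    [0,0,1],
    [0,0,1],
    [0,0,1],
    [-0.81,-0.81,0]
  ],
  "yaw": [0,0,0,0,0],
  "grip": [0,0,0,0,0]
}}

```text
time_s: 18.1
tool_pos: [0.5939, -0.1975, 0.2118]
orientation: [[0.005, 1.0, 0.009], [1.0, -0.005, -0.004], [-0.004, 0.009, -1.0]]
wrist_force: [0.3, -1.0, 0.2]
width: 0.0854
grip_force: 0.0
```

{"fn": "apply_moves", "kwargs": {
  "xyz": [
    [-0.81,-0.81,0],
    [-0.81,-0.81,0],
    [-0.81,-0.81,0],
    [-0.81,-0.81,0],
    [-0.81,-0.81,0]
  ],
  "yaw": [0,0,0,0,0],
  "grip": [0,0,0,0,0]
}}

```text
time_s: 18.73
tool_pos: [0.4276, -0.3607, 0.207]
orientation: [[0.009, 1.0, 0.001], [1.0, -0.009, -0.001], [-0.001, 0.001, -1.0]]
wrist_force: [0.7, -0.5, 0.4]
width: 0.0857
grip_force: 0.0
```

```bash
cat > chk.py <<'E'
from m import *
import sys
T=shot('top','t_%s.png'%sys.argv[1]);S=shot('side','s_%s.png'%sys.argv[1]);B=([0,90,15],[12,255,150])
for X0 in([.616,.0137,.117],[.620,-.0733,.095],[.6225,-.166,.073],[.4289,-.36,.124],[.613,.098,.139]):
  for i in (T,S):
    try:
        q=proj(i,X0);p,n=blob(i,*map(int,q),12,*B);print(p.round(1),n,ray(i,*p,X0[2]).round(4))
    except Exception as e: print('none')
print(status.sense()['wrist_force'],status.sense()['tool_pos'])
E
python3 chk.py 4
```

```text
[274.1 174.6] 155 [0.6158 0.0138 0.117 ]
[312.9 186.6] 31 [0.6149 0.0158 0.117 ]
[315.5 172.9] 147 [ 0.621  -0.0732  0.095 ]
[331.  211.8] 13 [ 0.6305 -0.0761  0.095 ]
[358.  172.5] 134 [ 0.623  -0.1671  0.073 ]
[342.  241.8] 71 [ 0.6236 -0.1674  0.073 ]
[471.1 253.5] 160 [ 0.4289 -0.3597  0.124 ]
none
[237.5 176. ] 2 [0.6105 0.0865 0.139 ]
none
[ 0.33795115 -0.16477467  0.78121658] [ 0.42600679 -0.36269738  0.20698208]
```

B is at (0.623,-0.167), good (the D and A side blobs are partly hidden by the gripper). Next I'll grip C.

{"fn": "apply_moves", "kwargs": {
  "xyz": [
    [0.04,0.03,-1],
    [0,0,-1],
    [0,0,-0.8],
    [0,0,-0.42],
    [0,0,0]
  ],
  "yaw": [0,0,0,0,0],
  "grip": [0,0,0,0,0]
}}

```text
time_s: 19.45
tool_pos: [0.4301, -0.3577, 0.0766]
orientation: [[0.009, 1.0, -0.001], [1.0, -0.009, 0.001], [0.001, -0.001, -1.0]]
wrist_force: [0.2, -0.7, 0.5]
width: 0.0854
grip_force: 0.0
```

{"fn": "apply_moves", "kwargs": {
  "xyz": [
    [0,0,0],
    [0,0,0],
    [0,0,0],
    [0,0,0],
    [0,0,0]
  ],
  "yaw": [0,0,0,0,0],
  "grip": [0.2,0.5,1,1,1]
}}

```text
time_s: 20.08
tool_pos: [0.4307, -0.3595, 0.079]
orientation: [[0.009, 1.0, 0.001], [1.0, -0.009, -0.002], [-0.002, 0.001, -1.0]]
wrist_force: [-2.8, 1.1, 6.1]
width: 0.0531
grip_force: 41.3
```

{"fn": "apply_moves", "kwargs": {
  "xyz": [
    [0,0,0],
    [0,0,0],
    [0,0,0.3],
    [0,0,0.7],
    [0,0,0]
  ],
  "yaw": [0,0,0,0,0],
  "grip": [1,1,1,1,1]
}}

```text
time_s: 20.7
tool_pos: [0.4315, -0.3599, 0.1199]
orientation: [[0.009, 1.0, 0.004], [1.0, -0.009, -0.004], [-0.004, 0.004, -1.0]]
wrist_force: [0.2, -0.2, -2.9]
width: 0.0531
grip_force: 42.7
```

{"fn": "apply_moves", "kwargs": {
  "xyz": [
    [0,0.7,0],
    [0,0.96,0],
    [0,0.96,0],
    [0,0.96,0],
    [0,0.96,0]
  ],
  "yaw": [0,0,0,0,0],
  "grip": [1,1,1,1,1]
}}

```text
time_s: 21.32
tool_pos: [0.4296, -0.1753, 0.1163]
orientation: [[0.009, 1.0, -0.001], [1.0, -0.009, 0.001], [0.001, -0.001, -1.0]]
wrist_force: [0.2, 0.2, -2.8]
width: 0.0528
grip_force: 42.7
```

{"fn": "apply_moves", "kwargs": {
  "xyz": [
    [0,0.96,0],
    [0.2,0.96,0],
    [0.3,0.96,0],
    [0.3,0.96,0],
    [0.3,0.96,0]
  ],
  "yaw": [0,0,0,0,0],
  "grip": [1,1,1,1,1]
}}

```text
time_s: 21.95
tool_pos: [0.4739, 0.0166, 0.1165]
orientation: [[0.009, 1.0, -0.001], [1.0, -0.009, 0.0], [0.0, -0.001, -1.0]]
wrist_force: [0.5, -1.5, -3.6]
width: 0.0532
grip_force: 42.8
```

{"fn": "apply_moves", "kwargs": {
  "xyz": [
    [0,0.96,0],
    [0,0.96,0],
    [0,0.2,0],
    [0,0,0]
  ],
  "yaw": [0,0,0,0],
  "grip": [1,1,1,1]
}}

```text
time_s: 22.45
tool_pos: [0.4737, 0.1002, 0.1166]
orientation: [[0.008, 1.0, -0.001], [1.0, -0.008, -0.0], [-0.0, -0.001, -1.0]]
wrist_force: [-0.1, 0.1, -2.9]
width: 0.0529
grip_force: 42.8
```

{"fn": "apply_moves", "kwargs": {
  "xyz": [
    [0.6,-0.04,0],
    [0.8,0,0],
    [0.8,0,0],
    [0.8,0,0],
    [0.48,0,0]
  ],
  "yaw": [0,0,0,0,0],
  "grip": [1,1,1,1,1]
}}

```text
time_s: 23.08
tool_pos: [0.6148, 0.0964, 0.1167]
orientation: [[0.011, 1.0, 0.0], [1.0, -0.011, -0.0], [-0.0, 0.0, -1.0]]
wrist_force: [-0.2, -1.1, -2.3]
width: 0.0533
grip_force: 43.0
```

{"fn": "apply_moves", "kwargs": {
  "xyz": [
    [0,0,-0.25],
    [0,0,-0.19],
    [0,0,-0.1],
    [0,0,0]
  ],
  "yaw": [0,0,0,0],
  "grip": [1,1,1,1]
}}

```text
time_s: 23.58
tool_pos: [0.6127, 0.0984, 0.0952]
orientation: [[0.009, 1.0, -0.001], [1.0, -0.009, -0.0], [-0.0, -0.001, -1.0]]
wrist_force: [0.3, -0.6, -2.2]
width: 0.053
grip_force: 43.0
```

{"fn": "apply_moves", "kwargs": {
  "xyz": [
    [0,0,-0.03],
    [0,0,0]
  ],
  "yaw": [0,0],
  "grip": [1,1]
}}

```text
time_s: 23.82
tool_pos: [0.6133, 0.0985, 0.0944]
orientation: [[0.009, 1.0, 0.0], [1.0, -0.009, -0.0], [-0.0, 0.0, -1.0]]
wrist_force: [0.9, -0.1, -3.1]
width: 0.0531
grip_force: 43.0
```

{"fn": "apply_moves", "kwargs": {
  "xyz": [
    [0,0,-0.03],
    [0,0,0]
  ],
  "yaw": [0,0],
  "grip": [1,1]
}}

```text
time_s: 24.08
tool_pos: [0.6136, 0.0985, 0.0941]
orientation: [[0.009, 1.0, 0.0], [1.0, -0.009, -0.0], [0.0, 0.0, -1.0]]
wrist_force: [-2.8, -0.1, 5.2]
width: 0.053
grip_force: 43.7
```

Contact. Release, rise, and retreat.

{"fn": "apply_moves", "kwargs": {
  "xyz": [
    [0,0,0],
    [0,0,0],
    [0,0,0],
    [0,0,0],
    [0,0,0.3]
  ],
  "yaw": [0,0,0,0,0],
  "grip": [0.3,0.1,0,0,0]
}}

```text
time_s: 24.7
tool_pos: [0.6124, 0.0984, 0.1044]
orientation: [[0.009, 1.0, -0.002], [1.0, -0.009, 0.0], [0.0, -0.002, -1.0]]
wrist_force: [0.2, 0.1, -0.4]
width: 0.0852
grip_force: 0.0
```

{"fn": "apply_moves", "kwargs": {
  "xyz": [
    [0,0,1],
    [0,0,1],
    [0,0,1],
    [0,0,0.8],
    [-0.8,0.5,0]
  ],
  "yaw": [0,0,0,0,0],
  "grip": [0,0,0,0,0]
}}

```text
time_s: 25.32
tool_pos: [0.5843, 0.1175, 0.2619]
orientation: [[0.011, 1.0, 0.009], [1.0, -0.011, -0.0], [-0.0, 0.009, -1.0]]
wrist_force: [-0.7, 0.6, -0.4]
width: 0.0852
grip_force: 0.0
```

{"fn": "apply_moves", "kwargs": {
  "xyz": [
    [-0.9,0.9,0],
    [-0.9,0.9,0],
    [-0.9,0.9,0],
    [-0.9,0.9,0],
    [0,0.9,0]
  ],
  "yaw": [0,0,0,0,0],
  "grip": [0,0,0,0,0]
}}

```text
time_s: 25.95
tool_pos: [0.4352, 0.2997, 0.2584]
orientation: [[0.008, 1.0, 0.001], [1.0, -0.008, 0.001], [0.001, 0.001, -1.0]]
wrist_force: [1.5, 0.2, 1.0]
width: 0.0854
grip_force: 0.0
```

{"fn": "apply_moves", "kwargs": {
  "xyz": [
    [0,0.9,0],
    [0,0.9,0],
    [0,0.9,0],
    [0,0,0]
  ],
  "yaw": [0,0,0,0],
  "grip": [0,0,0,0]
}}

```text
time_s: 26.45
tool_pos: [0.4369, 0.4083, 0.2578]
orientation: [[0.006, 1.0, 0.001], [1.0, -0.006, 0.001], [0.001, 0.001, -1.0]]
wrist_force: [0.1, -0.5, 0.1]
width: 0.0853
grip_force: 0.0
```

```bash
python3 chk.py 5; python3 -c "
import cv2,numpy as np
a=cv2.imread('pics/s_5.png')[120:320,200:400];b=cv2.imread('pics/t_5.png')[100:300,180:400]
cv2.imwrite('pics/f.png',np.hstack([cv2.resize(a,(390,400)),cv2.resize(b,(410,400))]))"
```

```text
[274.1 174.6] 154 [0.6157 0.0138 0.117 ]
[313.8 186.9] 39 [0.6166 0.0139 0.117 ]
[315.6 172.9] 148 [ 0.621  -0.0733  0.095 ]
[327.2 211.6] 54 [ 0.6221 -0.0732  0.095 ]
[358.  172.5] 133 [ 0.6229 -0.1671  0.073 ]
[342.1 241.7] 71 [ 0.6239 -0.1672  0.073 ]
none
none
[232.  176.1] 162 [0.611  0.0973 0.139 ]
[302.6 165.6] 32 [0.6119 0.0978 0.139 ]
[ 1.05949092 -0.25796371 -0.97944152] [0.43721895 0.40627273 0.25748558]
```

View pics/f.png

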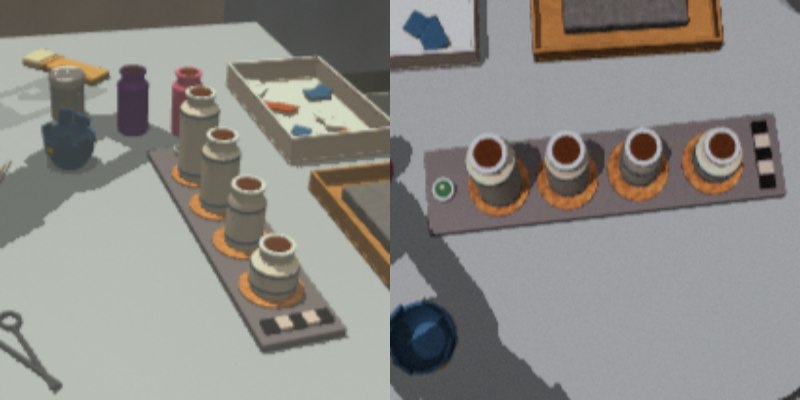

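All four jars stand upright on their corks, rising in height from the scale bar (crop (275,245)) to (200,95) at the far end. Each is within about 2 mm of its cork's centre, the bowl hasn't moved, and the arm is clear.

```bash
python3 -c "
from bench import manip
print(manip.close_job())"
```

```text
the job is handed in; nothing more can be done
None
```

The job is handed in: all four jars stand upright on the cork rests in rising height from the scale bar (B, D, A, C), each measured within about 2 mm of its cork's centre, and the blue bowl was not touched; the hand-in call returned no verdict.

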